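# Clamp a tenoned rail in a star-wheel rack press

## Robot

A 7-joint arm with a two-finger parallel gripper is mounted at the origin on the work surface. World frame = base frame: x ahead of the robot, y to its left, z up, the work surface at z = 0. Lengths are in m, angles in degrees, forces in N, time in s.
With the tool pointing down it reaches from about 0.4 to 0.75 m from the base axis. Payload 19.5 kg.
Tool frame: the origin (TCP) lies on the mounting face of the last link; the fingertips stand 173 mm ahead of it and the grasp point (between the pads) lies 155 mm ahead of it; x points along the fingers, y is the direction in which the jaws open and shut, and the axes are right-handed (so a half turn about x gives the same grasp; the last joint's range is limited). The gripper opens to 85 mm and grips with 20 to 120 N. Pads are 22 mm wide; open, the fingers measure 114 mm over their backs; the gripper's body (76 mm by 85 mm) begins 54 mm behind the grasp point. The pads swing forward as they close: fully open they stand 13 mm farther back than shut.
Start: joints at [61.897, 40.479, -1.581, 85.061, 1.261, 54.483, -4.326], TCP at [0.249, -0.518, 0.405] pointing down, gripper open.
Joint ranges: [-155.06, 155.06], [-18.47, 123.98], [-90, 86.84], [0, 140.48], [-83.41, 263.41], [0, 116], [-161.91, 161.91]. Speed limits (degrees/s): [108.29, 108.29, 147.25, 147.25, 172.46, 172.46, 172.46].

## Interface

Orientations are given as a 3x3 rotation matrix whose columns are the frame's x, y, z axes.
In Python, from cell import status, vision, r gives the robot as it stands.
- The arm moves only by the tool move_arm, never from a script. Its argument "rows" is a list of rows, each a list of 3 entries, a list of its own where there are three numbers: the turn, a rotation vector about the world's x, y, z in degrees, then the shift along the world's x, y, z in mm, then the finger opening in mm, from 0 to 85.4. In form: [[[wx, wy, wz], [tx, ty, tz], fingers], ...]. A call has 1 to 12 rows; each row is the pose to reach, as a shift and turn from the pose commanded when the call began; what a row does not reach only later rows make up. A row lasts 1/8 s, in which the tool goes at most 62.5 mm and 10.7 degrees, less where a joint would pass 70% of its speed; a pose out of reach is approached as far as the arm can. A call with a gripper value outside its range is refused whole. The fingers move at their own pace and stop on an object; "force" is the grip in N (left out, the last holds). Time passes only in rows, so rows that repeat a pose let the fingers close. It gives the time, the measured TCP pose, the force and the opening at its end, in the units of the state.
- status.get_obs(): the state, without advancing time (a new reading comes with each control period).
- vision.grab_frame(name): name is "side" or "top"; returns the picture (400x640x3 uint8, red, green, blue); there is no depth.
- vision.camera_model(name): a dict with "intrinsics" (3x3 intrinsics, pixels), "D" ([k1, k2, p1, p2, k3] as OpenCV has them; the pictures are not rectified), "eye" and "orientation" of the camera in the world. Camera axes: x right, y down, z forward; pixel columns grow to the right and rows downward; lengths in m; the calibration is good to about 2 mm. A picture is of the moment at which its call begins. camera_model takes no time and is no camera call.
- r.hand_in(): hands the job in, once; it reports no verdict.
The state is a dict: "time_s": time; "joint_pos": joint angles; "joint_vel": joint speeds; "joint_torque": joint torques, N m; "tool_pos": TCP position; "ee_rot": TCP orientation; "contact_force": force on the tool from outside, world axes, zero at the start; "torque": the same for the moment, N m; "finger_gap": opening from 0.0 (shut) to 1.0 (fully open).
Only numpy, scipy, OpenCV 4.12 (cv2) and the standard library are available. Lean on these libraries where they do the work, as an engineer would, in place of code of your own. Each camera call takes 0.05 s, during which the arm holds its last target. There are 200 camera calls.

## Task

Lay the wooden rail with a tenon at each end (not the plain offcut) flat in the press, on the bed between the fixed fence and the open jaw, lengthwise along them and about centred on the jaw, and let go. Then push the star wheel round clockwise, spoke after spoke, until the jaw holds the rail firmly against the fence, and move away. Keep the two glue bottles standing.

Things in the scene. Friction and masses are not known exactly. Their poses are not given: they have to be found in the camera images.
- press: Rack press on the table. Origin: underside of its base plate, below the middle of the bay; x away from the robot at yaw 0, y to the left, z up. Grey base plate 30 mm thick (x -110 to 170, y -80 to 350 mm); its top is the bed. Green gear housing at y 155 to 325 mm, with a sloping face that looks up and towards -x and carries the star wheel.
- fence_face (a point): Middle of the fixed steel fence's face, at (0, -36, 42.5) mm in the press frame. The fence runs 140 mm along the press's x, its top 25 mm above the bed; the jaw faces it from the +y side.
- guard_bar (a point): Middle of the front tube of the steel guard over the wheel, at (-45, 240, 320) mm in the press frame. 16 mm tubes, all at this height: across (along y) at x = -45 and 30 mm, and arms along x at y = 150 and 330 mm back to posts at x = 150 mm. So reach the wheel with the tool leaning about 35 degrees, in under the guard from the press's -x side.
- wheel_hub (a point): Centre of the star wheel, in the plane of its spokes; fixed, at (0, 240, 170) mm in the press frame. Its axis leans 35 degrees from vertical towards the press's -x: unit vector (-0.574, 0, 0.819) in the press frame. Hub 44 mm in diameter, reaching 18 mm above the spoke plane. The housing's face lies 45 mm below that plane: fingertips may reach some 20 mm past it.
- spoke_tip (a point): Centre of the end ball of one of the wheel's five equal spokes, 90 mm from its centre; turns with the wheel. Spokes are 72 degrees apart, round bars 14 mm thick with 22 mm balls on the ends. At wheel angle 0 this spoke points straight up the slope, to (0.819, 0, 0.574) in the press frame.
- wheel (a joint): Star wheel angle, rad, 0 to 5, starts 0 to 0.8. Grows clockwise as seen from the robot's side (the lowest spoke moves to the press's +y); closes the jaw 10 mm per rad. Stiff: about 5 N at 70 mm from its centre turns it; it stays where left and keeps the squeeze. With the rail in, it stops hard near 3.2; then a push of 10 N or more on a spoke makes the clamp firm.
- jaw (a joint): How far the jaw has closed, m; 0 is fully open (72 mm between jaw and fence); 0.032 when it meets the 40 mm wide rail lying against the fence. Driven by the wheel; the jaw itself pushes the rail over to the fence.
- jaw_face (a point): Middle of the jaw's pressing face, which looks to the press's -y. The steel jaw is 120 mm long along the press's x, 18 mm thick, its top 25 mm above the bed; the middle of its face is 12.5 mm above the bed.
- bay (a point): Point on the bed, 30 mm above the table: where the origin of the rail lies when it touches the fence and is centred on the jaw; (0, -16, 30) mm in the press frame.
- rail: The workpiece: pale wooden rail 150 x 40 x 60 mm high with a tenon 20 x 14 x 40 mm on each end (190 mm over all); about 0.2 to 0.4 kg. Origin: centre of its underside; x along its length, y across its width, z up. Either way round will do. It starts upright on the table, as it must lie in the press; there its upper 35 mm stand above jaw and fence.
- offcut: Plain pale wooden block without tenons, 110 x 40 x 60 mm, origin at the centre of its underside; not needed. It and the rail stand side by side to the right of the press, in either order.
- glue_big: White glue bottle, 170 mm high, 68 mm in diameter, origin at the centre of its underside; must stay standing.
- glue_small: White glue bottle, 100 mm high, 48 mm in diameter, origin at the centre of its underside; must stay standing.
Things that resemble listed ones, but are neither listed nor needed, are in the scene too. What is shaped like the rail but pink is not meant.

How it is judged (in metres and radians):
On the way, in this order (a step that is already met when the one before it is completed fails the run):
1. the rail lies flat on the bed between fence and jaw, within 30 mm of centred, and is let go (x of rail in the frame of press between -0.03 and 0.03 m and z of rail in the frame of press between 0.026 and 0.035 m and angle between rail's own z axis and vertical below 0.06 rad and angle between the x axis of rail and the x axis of press, either way round below 0.12 rad and y of rail in the frame of press between -0.019 and 0.03 m and contact force between the fingers and rail below 0.2 N and linear speed of rail below 0.02 m/s), for 0.2 s.
2. the wheel has been turned until the jaw squeezes the rail with more than 8 N (x of rail in the frame of press between -0.03 and 0.03 m and z of rail in the frame of press between 0.026 and 0.035 m and angle between rail's own z axis and vertical below 0.06 rad and angle between the x axis of rail and the x axis of press, either way round below 0.12 rad and contact force between rail and jaw above 8 N), for 0.2 s.
At the end, for the whole second after the job is handed in: The rail lies on the bed (height within 5 mm, tilt under 3.4 degrees, within 7 degrees of parallel to the fence), its middle within 30 mm of the jaw's middle and its side against the fence within 3 mm, squeezed by the jaw with more than 8 N, released and at rest (all of step 2 and y of rail in the frame of press between -0.019 and -0.013 m and contact force between the fingers and rail below 0.2 N and linear speed of rail below 0.01 m/s and velocity of joint wheel below 0.05 rad/s); the robot touches nothing.
It fails at once if a glue bottle is knocked over (angle between any of glue_big, glue_small's own z axis and vertical above 0.5 rad).
It also fails if it takes over 64 s, if anything falls off the work surface, if the arm or the gripper's body presses on something with over 40 N, if the wrist force passes 120 N, or if a joint passes its speed limit or range.

## Working session

There is one attempt and no reset: what is moved stays moved. The work goes in short steps, Python scripts to look and compute and a tool call to move; the robot and the scene stay as the last step left them, time stands still between calls to the robot, and variables do not carry over. Pictures are saved under pics/ and viewed, about 8 in all and at most 12, crops included, and the job is handed in when it is done.

Besides the shell and the picture viewer there is one more tool, called as name([rows], argument=value, ...), one row to a line, values as JSON. move_arm: Moves the arm, as the interface text tells. Its arguments: {"type":"object","properties":{"rows":{"type":"array","items":{"type":"array"}},"force":{"type":"number"}},"required":["rows"]}

```bash
mkdir -p pics; ls
python3 - <<'E'
from cell import status, vision, r
import cv2,numpy as np
for n in("side","top"):
    cv2.imwrite(f"pics/{n}0.png",vision.grab_frame(n)[:,:,::-1]); print(n,vision.camera_model(n))
print(status.get_obs())
E
```

```text
pics
side {'intrinsics': array([[508.35868224,   0.        , 322.63273119],
       [  0.        , 508.35868224, 203.28829022],
       [  0.        ,   0.        ,   1.        ]]), 'D': array([-0.15514232,  0.        ,  0.        ,  0.        ,  0.        ]), 'eye': array([-0.16598537,  0.56097653,  1.01108702]), 'orientation': array([[-0.68208885, -0.49438973,  0.53882613],
       [-0.73112382,  0.44635096, -0.51597363],
       [ 0.01458651, -0.74588848, -0.66591112]])}
top {'intrinsics': array([[363.85549595,   0.        , 316.3578224 ],
       [  0.        , 363.85549595, 198.818579  ],
       [  0.        ,   0.        ,   1.        ]]), 'D': array([-0.06131501,  0.        ,  0.        ,  0.        ,  0.        ]), 'eye': array([ 0.37866696, -0.06971043,  1.10962658]), 'orientation': array([[ 0.02882179, -0.99235568,  0.11999793],
       [-0.99947458, -0.02682939,  0.01818663],
       [-0.01482813, -0.12045905, -0.99260755]])}
{'time_s': 0.1, 'joint_pos': array([61.89722853, 40.51018527, -1.58189405, 85.08165718,  1.2596068 ,
       54.48311972, -4.3267514 ]), 'joint_vel': array([ 0.05460458, -0.17684306, -0.0772589 , -0.18867993,  0.01570276,
        0.01535478,  0.02644841]), 'joint_torque': array([ 1.93000393e-03, -8.84293270e+01,  1.23702250e+00, -2.36450154e+01,
        1.70250650e-02,  5.21263311e-03,  7.24050051e-05]), 'tool_pos': array([ 0.24945046, -0.51799699,  0.4042762 ]), 'ee_rot': array([[-4.57623465e-04,  4.33843130e-01, -9.00988307e-01],
       [ 8.96367644e-04, -9.00987861e-01, -4.33843371e-01],
       [-9.99999494e-01, -1.00615367e-03,  2.34302425e-05]]), 'contact_force': array([ 0.19292825, -0.83753771,  0.29558467]), 'torque': array([ 0.00950164, -0.01788631, -0.03474038]), 'finger_gap': 0.9999387648928818}
```

View pics/top0.png

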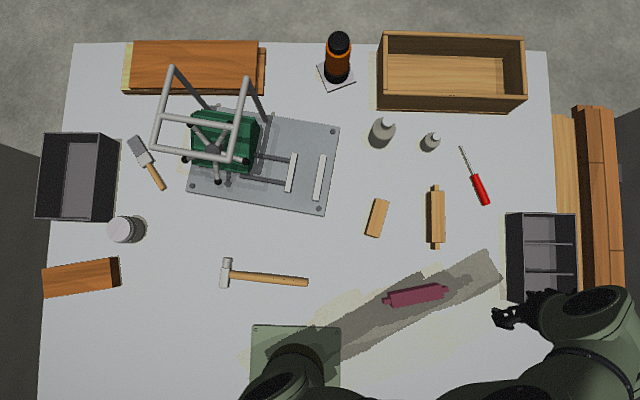

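View pics/side0.png

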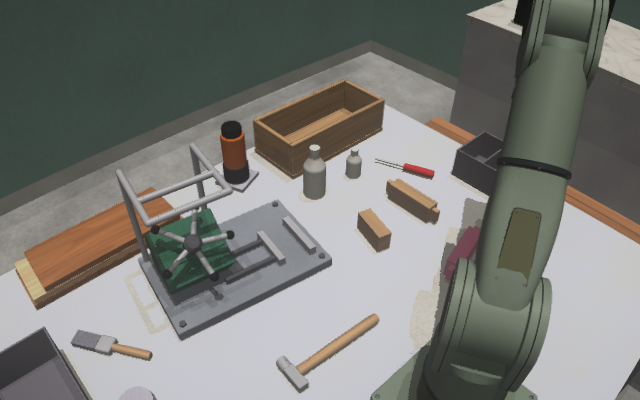

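The top view shows the press with its fence at about (320,178) and jaw at (291,173). The rail is at (436,217), the offcut at (377,217), the bottles at (381,132) and (430,142), and the wheel hub near (215,148). Next I'll measure these.

```bash
cat > h.py <<'E'
import cv2,numpy as np
from cell import status, vision, r
def ray(n,px):
    c=vision.camera_model(n); p=cv2.undistortPoints(np.array(px,float).reshape(-1,1,2),c["intrinsics"],c["D"]).reshape(-1,2)
    return c["eye"], np.c_[p,np.ones(len(p))]@c["orientation"].T
def plane(n,px,z=0,nrm=(0,0,1),p0=None):
    e,d=ray(n,px); nrm=np.array(nrm,float); p0=np.array([0,0,z]) if p0 is None else p0
    return e+d*(((p0-e)@nrm)/(d@nrm))[:,None]
def proj(n,P):
    c=vision.camera_model(n);R=c["orientation"].T
    return cv2.projectPoints(np.array(P,float).reshape(-1,1,3),cv2.Rodrigues(R)[0],-R@c["eye"],c["intrinsics"],c["D"])[0].reshape(-1,2)
def comp(mask,seed,rad=8):
    n,l,s,c=cv2.connectedComponentsWithStats(mask.astype(np.uint8))
    x,y=seed;w=l[y-rad:y+rad+1,x-rad:x+rad+1];k=w[w>0]
    return l==np.bincount(k).argmax()
def rect(m,n,z):
    ys,xs=np.nonzero(m);P=plane(n,np.c_[xs,ys],z)[:,:2].astype(np.float32)
    return cv2.minAreaRect(P)
E
python3 - <<'E'
from h import *
t=cv2.imread("pics/top0.png");hsv=cv2.cvtColor(t,cv2.COLOR_BGR2HSV)
for p in [(436,217),(377,217),(320,178),(291,173),(300,150),(436,190),(428,220),(371,225),(380,128),(430,140)]: print(p,hsv[p[1],p[0]])
H,S,V=[hsv[:,:,i] for i in range(3)]
for nm,s,z in [("rail",(436,217),.06),("off",(377,217),.06)]:
    m=comp((S>80)&(H<30)&(V>150),s);print(nm,m.sum(),rect(m,"top",z))
for nm,s in [("fence",(320,178)),("jaw",(291,173))]:
    m=comp((V>200)&(S<40),s);print(nm,m.sum(),rect(m,"top",.055))
c=[(337,127),(325,215),(187,190)]
print(plane("top",c,.03))
cv2.imwrite("pics/c1.png",np.hstack([cv2.resize(t[60:230,140:350],None,fx=3.5,fy=3.5,interpolation=cv2.INTER_CUBIC)]))
E
```

```text
(436, 217) [ 17 129 172]
(377, 217) [ 17 130 173]
(320, 178) [ 42   7 182]
(291, 173) [ 42   7 184]
(300, 150) [ 99  12 145]
(436, 190) [ 17 127 163]
(428, 220) [ 11 130  53]
(371, 225) [ 17 127 179]
(380, 128) [ 26  31 131]
(430, 140) [ 22  34 135]
rail 687 ((0.4732406437397003, -0.402762234210968), (0.038197848945856094, 0.16532735526561737), 89.45682525634766)
off 480 ((0.4570077657699585, -0.2281067967414856), (0.03723219409584999, 0.10717634111642838), 74.58938598632812)Traceback (most recent call last):
  File "<stdin>", line 8, in <module>
  File "h.py", line 15, in comp
    return l==np.bincount(k).argmax()
              ~~~~~~~~~~~~~~~~~~~~~^^
ValueError: attempt to get argmax of an empty sequence
```

Run:
```python
from h import *
t=cv2.imread("pics/top0.png");hsv=cv2.cvtColor(t,cv2.COLOR_BGR2HSV)
H,S,V=[hsv[:,:,i] for i in range(3)]
for nm,s,z in [("rail",(436,217),.06),("off",(377,217),.06)]:
    m=comp((S>80)&(H<30)&(V>130),s).astype(np.uint8);m=cv2.morphologyEx(m,cv2.MORPH_OPEN,np.ones((8,8)));print(nm,m.sum(),rect(m,"top",z))
for nm,s in [("fence",(320,178)),("jaw",(291,173))]:
    m=comp((V>168)&(S<40),s);m[:, :]&=True;print(nm,m.sum(),rect(m,"top",.055))
c=[(337,127),(325,215),(187,190)]
print(plane("top",c,.03))
cv2.imwrite("pics/c1.png",np.hstack([cv2.resize(t[60:230,140:350],None,fx=3.5,fy=3.5,interpolation=cv2.INTER_CUBIC)]))
```

```text
rail 662 ((0.4627261459827423, -0.4067228138446808), (0.14533667266368866, 0.03799987956881523), 0.9962865114212036)
off 454 ((0.45405805110931396, -0.23104256391525269), (0.03719128295779228, 0.10734246671199799), 74.77739715576172)
fence 267 ((0.572218656539917, -0.0565960556268692), (0.01714393123984337, 0.13596214354038239), 81.38446044921875)
jaw 200 ((0.5854559540748596, 0.028265999630093575), (0.015107356943190098, 0.11709115654230118), 81.06204986572266)
[[ 0.73277136 -0.10684852  0.03      ]
 [ 0.46144469 -0.07700978  0.03      ]
 [ 0.52554088  0.34378861  0.03      ]]
```

View pics/c1.png

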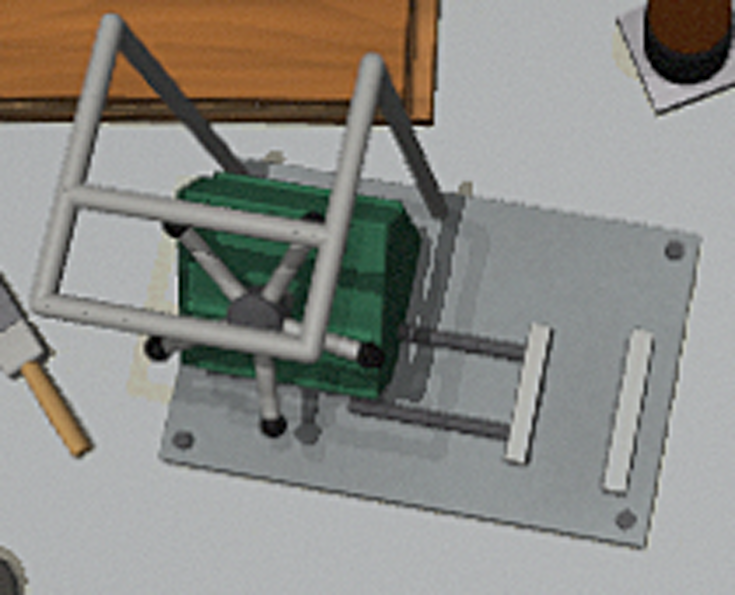

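The crop shows the wheel's end balls at about (246,161), (219,181), (184,159) and (190,123) in full-picture pixels, and the plate corners at (340,127), (324,216) and (187,191). Press yaw is about -8.7°.

Run:
```python
from h import *
t=cv2.imread("pics/top0.png");s=cv2.imread("pics/side0.png")
hs=cv2.cvtColor(s,cv2.COLOR_BGR2HSV);H,S,V=[hs[:,:,i] for i in range(3)]
for nm,p in [("fence",(299,234)),("jaw",(271,247))]:
    print(V[p[1]-6:p[1]+7,p[0]])
    m=comp((V>150)&(S<40),p,4);print(nm,m.sum(),rect(m,"side",.055))
P=np.r_[plane("top",[(340,127),(323.7,216.3),(187.1,190.9)],.03)[:,:2]]
L=np.array([[.17,-.08],[-.11,-.08],[-.11,.35]])
Pl=np.r_[P,[[.5722,-.0566]]];L=np.r_[L,[[0,-.045]]]
# rigid fit
a,b=L.mean(0),Pl.mean(0);U,_,Vt=np.linalg.svd((L-a).T@(Pl-b));R=Vt.T@U.T;O=b-R@a
print("yaw",np.degrees(np.arctan2(R[1,0],R[0,0])),"O",O,"res",(L@R.T+O-Pl)*1e3)
R3=np.eye(3);R3[:2,:2]=R;O3=np.r_[O,0]
n=R3@[-.574,0,.819];hub=O3+R3@[0,.24,.17]
for nm,px in [("top",[(246.3,161.4),(218.6,181.4),(184.3,159.1),(190,123.4)]),("side",[(230,235),(220,266)])]:
    Q=(plane(nm,px,0,n,hub)-hub)@R3
    u=Q@[.819,0,.574];v=Q[:,1]
    print(nm,"r",np.hypot(u,v),"ang",np.degrees(np.arctan2(-v,u))%72) # clockwise: up->-y ->down->+y
cv2.imwrite("pics/c2.png",cv2.resize(s[160:340,130:340],None,fx=3.3,fy=3.3,interpolation=cv2.INTER_CUBIC))
for m,sd in [("big",(314,175)),("small",(353,165))]:print(m,plane("side",[sd],.09 if m=="big" else .05))
print(plane("top",[(384,143),(428,148)],0.0), plane("top",[(378,122),(433,135)],.15))
```

```text
[168 175 175 174 173 176 176 175 164 128  83  82  82]
fence 63080 ((0.5982146859169006, -0.0008345246315002441), (1.4238090515136719, 1.0192328691482544), 71.71522521972656)
[167 179 176 174 174 173 175 174 164 129  80  80  80]
jaw 214 ((0.5838035941123962, 0.028442397713661194), (0.01670859567821026, 0.11942795664072037), 81.27913665771484)
yaw -8.657555594901384 O [ 0.57826725 -0.01337367] res [[ 1.28179339 -2.00547252]
 [ 0.01027904 -2.65403755]
 [-0.58553698  5.92043684]
 [-0.70653545 -1.26092678]]
top r [0.09010312 0.09048807 0.09401371 0.09264058] ang [27.49583668 27.66063904 28.85257241 26.21508413]
side r [0.08901236 0.08181176] ang [29.42818477 11.51615816]
big [[ 0.6862513  -0.21821052  0.09      ]]
small [[ 0.6791182  -0.37579532  0.05      ]]
[[ 0.69464177 -0.2561855   0.        ]
 [ 0.68259467 -0.39446924  0.        ]] [[ 0.71059015 -0.21442819  0.15      ]
 [ 0.6783546  -0.36480838  0.15      ]]
```

View pics/c2.png

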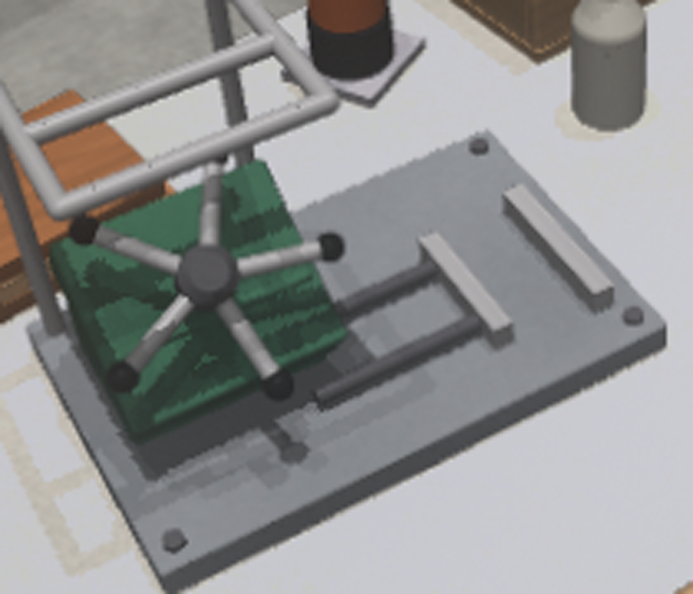

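Measured: press origin ≈ (0.5785, -0.012), yaw -8.66°, wheel ≈ 27.7° (0.48 rad). That agrees with the jaw's ~4–5 mm closing. Rail centre is (0.463, -0.407), yaw +1°, with body length 145 mm (150 expected). Moving above the rail now.

move_arm([
  [[0, 0, -6], [50, 28, -20], 85],
  [[0, 0, -12], [107, 56, -40], 85],
  [[0, 0, -20], [160, 84, -60], 85],
  [[0, 0, -24.7], [213, 111, -84], 85],
  [[0, 0, -24.7], [213, 111, -84], 85],
  [[0, 0, -24.7], [213, 111, -84], 85],
  [[0, 0, -24.7], [213, 111, -84], 85],
])

```text
time_s: 0.98
tool_pos: [0.4614, -0.408, 0.3211]
ee_rot: [[-0.0, 0.016, -1.0], [-0.001, -1.0, -0.016], [-1.0, 0.001, 0.0]]
contact_force: [0.1, -1.2, 1.0]
finger_gap: 0.994
```

Run:
```python
from h import *
t=vision.grab_frame("top")[:,:,::-1];s=vision.grab_frame("side")[:,:,::-1]
cv2.imwrite("pics/d1.png",np.hstack([cv2.resize(t[140:290,370:500],(380,438)),cv2.resize(s[120:270,350:480],(380,438))]))
c=np.array([.4627,-.4067]);a=np.radians(1);X=np.array([np.cos(a),np.sin(a)]);Y=np.array([-X[1],X[0]])
print(proj("side",[np.r_[c+i*.075*X+j*.02*Y,.06] for i,j in [(1,1),(1,-1),(-1,-1),(-1,1)]]))
o=status.get_obs();print(o["tool_pos"],o["ee_rot"])
```

```text
[[389.61499426 182.77752084]
 [398.20247983 177.0234864 ]
 [438.45424663 201.21056401]
 [430.08587723 207.64060782]]
[ 0.46159585 -0.40787597  0.32117072] [[ 2.77692488e-04  1.62868437e-02 -9.99867322e-01]
 [-4.45328851e-04 -9.99867259e-01 -1.62869663e-02]
 [-9.99999862e-01  4.49792533e-04 -2.70402626e-04]]
```

View pics/d1.png

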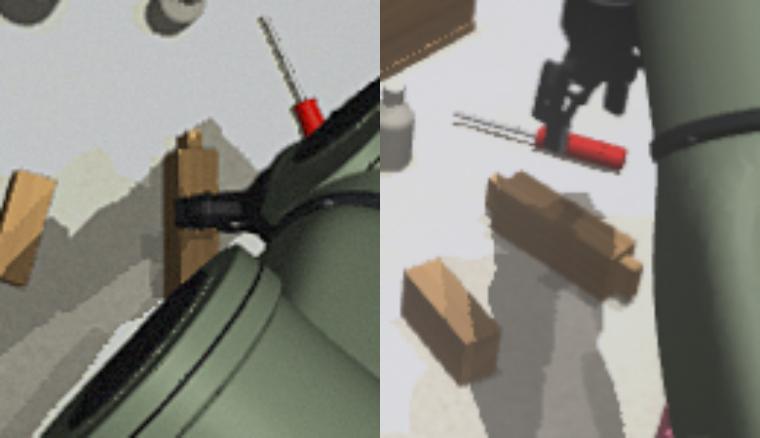

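The side crop shows the rail's body corners at the predicted pixels to within about 2 px, and the gripper is above it. Descending and grasping.

move_arm([
  [[0, 0, 0], [0, 0, -50], 85],
  [[0, 0, 0], [0, 0, -90], 85],
  [[0, 0, 0], [0, 0, -117], 85],
  [[0, 0, 0], [0, 0, -117], 85],
  [[0, 0, 0], [0, 0, -117], 30],
  [[0, 0, 0], [0, 0, -117], 30],
  [[0, 0, 0], [0, 0, -117], 30],
  [[0, 0, 0], [0, 0, -117], 30],
  [[0, 0, 0], [0, 0, -117], 30],
  [[0, 0, 0], [0, 0, -117], 30],
], force=50)

```text
time_s: 2.33
tool_pos: [0.4626, -0.4071, 0.2048]
ee_rot: [[0.001, 0.018, -1.0], [-0.0, -1.0, -0.018], [-1.0, 0.0, -0.001]]
contact_force: [-1.9, 2.4, 11.2]
finger_gap: 0.46
```

move_arm([
  [[0, 0, 0], [0, 0, 30], 30],
  [[0, 0, 0], [0, 0, 60], 30],
  [[0, 0, 0], [0, 0, 100], 30],
  [[0, 0, -3], [30, 90, 100], 30],
  [[0, 0, -5], [60, 180, 100], 30],
  [[0, 0, -7], [80, 270, 100], 30],
  [[0, 0, -9.7], [104, 340, 100], 30],
  [[0, 0, -9.7], [116, 392, 100], 30],
  [[0, 0, -9.7], [116, 392, 100], 30],
  [[0, 0, -9.7], [116, 392, 100], 30],
  [[0, 0, -9.7], [116, 392, 100], 30],
  [[0, 0, -9.7], [116, 392, 100], 30],
])

```text
time_s: 3.82
tool_pos: [0.5783, -0.0158, 0.3039]
ee_rot: [[0.0, -0.152, -0.988], [-0.0, -0.988, 0.152], [-1.0, 0.0, -0.0]]
contact_force: [-0.7, -0.2, -4.0]
finger_gap: 0.461
```

Run:
```python
from h import *
t=vision.grab_frame("top")[:,:,::-1];s=vision.grab_frame("side")[:,:,::-1]
cv2.imwrite("pics/d2.png",np.hstack([cv2.resize(t[80:280,220:400],(400,444)),cv2.resize(s[120:320,190:370],(400,444))]))
o=status.get_obs();print(o["tool_pos"],o["ee_rot"],o["contact_force"])
```

```text
[ 0.57829122 -0.01614936  0.3038643 ] [[ 4.08690260e-05 -1.52488670e-01 -9.88305218e-01]
 [-2.42383424e-04 -9.88305191e-01  1.52488656e-01]
 [-9.99999970e-01  2.33316740e-04 -7.73517967e-05]] [-0.0078325   0.16189381 -3.82621434]
```

View pics/d2.png

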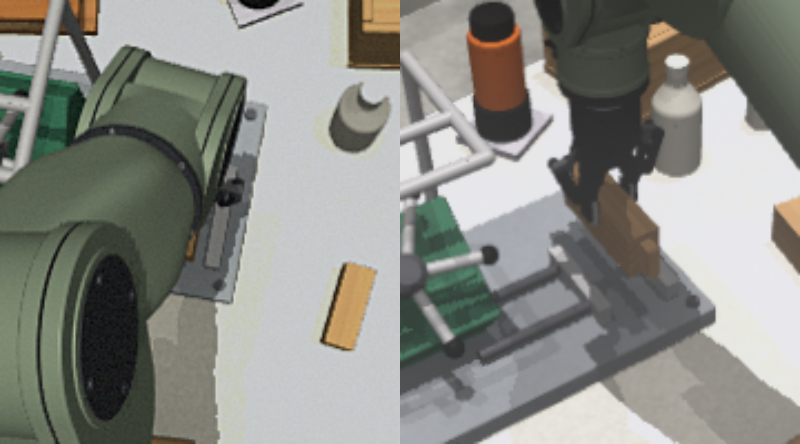

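The picture shows the rail held level between the fence (right) and jaw (left), parallel to both, with clearance to the guard. Lowering.

move_arm([
  [[0, 0, 0], [0, 1, -25], 30],
  [[0, 0, 0], [0, 1, -45], 30],
  [[0, 0, 0], [0, 1, -58], 30],
  [[0, 0, 0], [0, 1, -64], 30],
  [[0, 0, 0], [0, 1, -68], 30],
  [[0, 0, 0], [0, 1, -68], 30],
  [[0, 0, 0], [0, 1, -68], 30],
])

```text
time_s: 4.8
tool_pos: [0.5786, -0.0141, 0.2361]
ee_rot: [[0.001, -0.151, -0.989], [0.0, -0.989, 0.151], [-1.0, -0.0, -0.001]]
contact_force: [-0.0, -0.0, -3.7]
finger_gap: 0.456
```

move_arm([
  [[0, 0, 0], [0, 0, -1], 30],
  [[0, 0, 0], [0, 0, -2], 30],
  [[0, 0, 0], [0, 0, -2.5], 30],
  [[0, 0, 0], [0, 0, -2.5], 30],
])

```text
time_s: 5.3
tool_pos: [0.5785, -0.0141, 0.2348]
ee_rot: [[0.001, -0.151, -0.989], [0.0, -0.989, 0.151], [-1.0, -0.001, -0.001]]
contact_force: [-9.5, 1.9, 30.5]
finger_gap: 0.457
```

move_arm([
  [[0, 0, 0], [0, 0, 1.2], 30],
  [[0, 0, 0], [0, 0, 1.2], 65],
  [[0, 0, 0], [0, 0, 1.2], 65],
  [[0, 0, 0], [0, 0, 1.2], 65],
  [[0, 0, 0], [0, 0, 1.2], 65],
  [[0, 0, 0], [0, 0, 20], 65],
  [[0, 0, 0], [0, 0, 50], 65],
  [[0, 0, 0], [0, 0, 100], 65],
  [[0, 0, 0], [0, 0, 140], 65],
  [[0, 0, 0], [0, 0, 160], 65],
  [[0, 0, 0], [0, 0, 160], 65],
])

```text
time_s: 6.68
tool_pos: [0.5785, -0.0141, 0.3943]
ee_rot: [[0.002, -0.151, -0.989], [0.0, -0.989, 0.151], [-1.0, -0.001, -0.002]]
contact_force: [-0.1, 0.0, -0.3]
finger_gap: 0.758
```

Run:
```python
from h import *
t=vision.grab_frame("top")[:,:,::-1];s=vision.grab_frame("side")[:,:,::-1]
cv2.imwrite("pics/d3.png",cv2.resize(s[140:340,150:360],None,fx=3,fy=3,interpolation=cv2.INTER_CUBIC))
o=status.get_obs();print(o["tool_pos"],o["joint_pos"],o["contact_force"])
a=np.radians(-8.66);X=np.array([np.cos(a),np.sin(a)]);Y=np.array([-X[1],X[0]]);O=np.array([.5785,-.012])
print((proj("side",[np.r_[O+i*.075*X+(-.0025+j*.02)*Y,.09] for i,j in [(1,1),(1,-1),(-1,-1),(-1,1)]])-[150,140])*3)
```

```text
[ 0.57836763 -0.01398106  0.39253641] [-10.91665514  42.97424032  18.66204497  85.64442255 -15.65438192
  53.9991266  -86.35612163] [-0.97173626  0.14086023  0.63030552]
[[338.37018035 221.39034489]
 [377.2948783  204.65727147]
 [468.35276056 305.44645523]
 [427.7164935  324.71433497]]
```

View pics/d3.png

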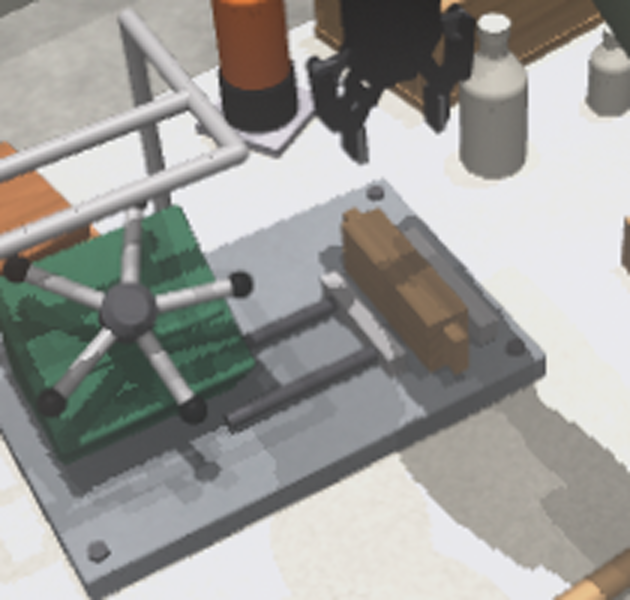

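The side view shows the rail standing in the bay: its top corners at (345,222), (378,205), (467,308) and (428,325) match the prediction within 2 px. Bottles are upright and the jaw still has its initial gap. Working out the wheel waypoints next.

```bash
cat > w.py <<'E'
import numpy as np
a=np.radians(-8.66);R=np.array([[np.cos(a),-np.sin(a),0],[np.sin(a),np.cos(a),0],[0,0,1]])
hub=np.array([.5785,-.012,0])+R@[0,.24,.17]
U=R@[.8192,0,.5736];V=R@[0,1,0];N=R@[-.5736,0,.8192]
def tcp(th,n,r=.062):  # finger-tip at wheel angle th (deg), height n above spoke plane
    t=np.radians(th);return hub+U*np.cos(t)*r-V*np.sin(t)*r+N*(n+.173)
E
python3 - <<'E'
from w import *
c=np.array([.5785,-.0141,.3943])
for th,n in [(142,.1),(142,.03),(142,-.015)]: p=tcp(th,n);print(th,n,p.round(4),((p-c)*1e3).round(1))
b=tcp(142,-.015)
for th in range(142,235,8): print(th,((tcp(th,-.015)-b)*1e3).round(1))
print("n",N)
E
```

```text
142 0.1 [0.4145 0.2171 0.3656] [-164.   231.2  -28.7]
142 0.03 [0.4542 0.2111 0.3083] [-124.3  225.2  -86. ]
142 -0.015 [0.4797 0.2072 0.2714] [ -98.8  221.3 -122.9]
142 [0. 0. 0.]
150 [-2.8  7.7 -2.8]
158 [-4.7 15.8 -4.9]
166 [-5.7 24.3 -6.5]
174 [-5.6 32.9 -7.3]
182 [-4.5 41.5 -7.5]
190 [-2.5 49.9 -7. ]
198 [ 0.4 57.9 -5.8]
206 [ 4.3 65.5 -3.9]
214 [ 8.9 72.3 -1.5]
222 [14.2 78.4  1.6]
230 [20.2 83.6  5.2]
n [-0.56706053  0.08636734  0.8192    ]
```

move_arm([
  [[0, 0, 0], [-50, 0, 10], 0],
  [[-1.3, -8.6, 0], [-110, 0, 10], 0],
  [[-2.6, -17.3, 0], [-164, 20, 10], 0],
  [[-3.9, -26, 0], [-190, 70, 0], 0],
  [[-5.27, -34.6, 0], [-200, 120, -10], 0],
  [[-5.27, -34.6, 0], [-185, 175, -20], 0],
  [[-5.27, -34.6, 0], [-164, 231, -29], 0],
  [[-5.27, -34.6, 0], [-164, 231, -29], 0],
  [[-5.27, -34.6, 0], [-164, 231, -29], 0],
  [[-5.27, -34.6, 0], [-164, 231, -29], 0],
  [[-5.27, -34.6, 0], [-164, 231, -29], 0],
  [[-5.27, -34.6, 0], [-164, 231, -29], 0],
])

```text
time_s: 8.28
tool_pos: [0.4195, 0.2232, 0.3725]
ee_rot: [[0.556, -0.156, -0.816], [-0.095, -0.988, 0.124], [-0.826, 0.009, -0.564]]
contact_force: [-0.5, -0.2, 0.5]
finger_gap: 0.001
```

Run:
```python
from h import *
from w import *
s=vision.grab_frame("side")[:,:,::-1]
cv2.imwrite("pics/d4.png",cv2.resize(s[110:330,110:350],None,fx=2.6,fy=2.6,interpolation=cv2.INTER_CUBIC))
o=status.get_obs();print(o["tool_pos"],o["joint_pos"],o["contact_force"],o["finger_gap"])
print(o["ee_rot"],((tcp(142,.03)-o["tool_pos"])*1e3).round(1))
```

```text
[0.41953382 0.22322771 0.37255265] [-6.01097839e+01  3.93891139e+01  3.81602906e+01  1.20985240e+02
 -5.72495492e+01  1.42801212e-02 -7.58562076e+01] [0.33305566 0.07631649 0.52257031] -0.0008234809326560225
[[ 0.55586149 -0.15625232 -0.81645773]
 [-0.09544671 -0.98767635  0.12403774]
 [-0.82577717  0.00898041 -0.56392501]] [ 34.7 -12.1 -64.3]
```

View pics/d4.png

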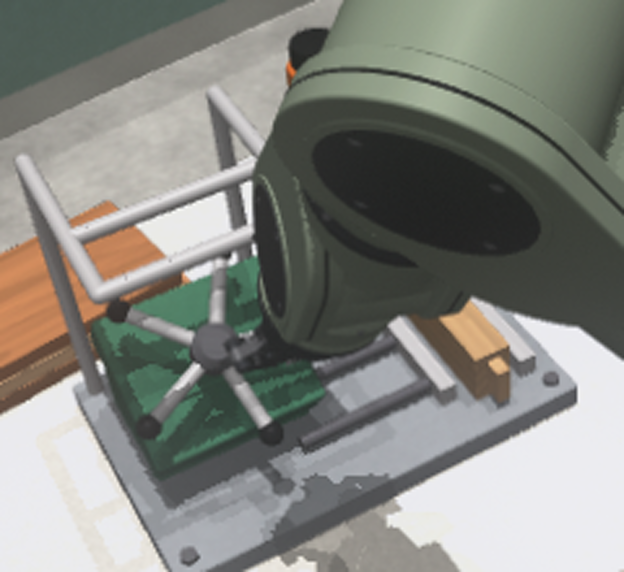

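The view shows the fingertips over the gap between the hub and the right spoke, clear of the guard. Joint 6 sits at its 0° limit, so the pose is about 8 mm and 1.5° off. Going forward should relieve it.

move_arm([
  [[0, 0, 0], [20, -5, -30], 0],
  [[0, 0, 0], [37, -9, -61], 0],
  [[0, 0, 0], [37, -9, -61], 0],
  [[0, 0, 0], [37, -9, -61], 0],
  [[0, 0, 0], [37, -9, -61], 0],
])

```text
time_s: 8.95
tool_pos: [0.4693, 0.2271, 0.3278]
ee_rot: [[0.534, -0.167, -0.829], [-0.111, -0.986, 0.127], [-0.838, 0.025, -0.545]]
contact_force: [-1.2, 0.4, 0.1]
finger_gap: -0.001
```

```bash
cat > c.py <<'E'
from h import *
from w import *
from scipy.spatial.transform import Rotation as Q
import sys
def chk(th=142,n=.03,r=.062):
    o=status.get_obs();A=o["ee_rot"];T=np.c_[-N,-V,np.cross(-N,-V)]
    print("q",o["joint_pos"].round(1),"f",o["contact_force"].round(1),"t",o["time_s"])
    tip=o["tool_pos"]+A[:,0]*.173-hub; u,v=tip@U,tip@V
    print("tip th",np.degrees(np.arctan2(-v,u))%360,"r",np.hypot(u,v),"n",tip@N)
    print("turn",Q.from_matrix(T@A.T).as_rotvec(degrees=True).round(2),"shift",((tcp(th,n,r)-o["tool_pos"])*1e3).round(1))
chk(*map(float,sys.argv[1:]))
E
python3 c.py 142 .03
```

```text
q [-53.   45.8  32.9 114.7 -81.2   0.  -51.8] f [-1.2  0.4  0.1] t 8.95
tip th 143.0752937107394 r 0.04188583491509638 n 0.03902426390540174
turn [ 1.07 -2.18  0.97] shift [-15.1 -16.  -19.5]
```

Still pinned at the wrist singularity (joint 6 = 0, joint 5 near its limit). I'll fit a simple arm model from the recorded poses so I can pick a posture that works.

```bash
cat > kin.py <<'E'
import numpy as np, itertools
from scipy.spatial.transform import Rotation as Q
from scipy.optimize import least_squares
T0=np.array([[0,0,1],[0,1,0],[-1,0,0.]]) 
D=[([61.897,40.510,-1.582,85.082,1.260,54.483,-4.327],[.24945,-.518,.40428],[[-.00046,.43384,-.90099],[.0009,-.90099,-.43384],[-1,-.001,0]]),
([-10.917,42.974,18.662,85.644,-15.654,53.999,-86.356],[.57837,-.01398,.39254],[[.002,-.151,-.989],[0,-.989,.151],[-1,-.001,-.002]]),
([-60.110,39.389,38.160,120.985,-57.250,.014,-75.856],[.41953,.22323,.37255],[[.55586,-.15625,-.81646],[-.09545,-.98768,.12404],[-.82578,.00898,-.56393]]),
([-53.0,45.8,32.9,114.7,-81.2,0,-51.8],[.4693,.2271,.3278],[[.534,-.167,-.829],[-.111,-.986,.127],[-.838,.025,-.545]])]
def rots(q,s):
    z=lambda a:Q.from_euler('z',a,degrees=True).as_matrix();y=lambda a:Q.from_euler('y',a,degrees=True).as_matrix()
    A=z(s[0]*q[0])@y(q[1]);B=A@z(s[1]*q[2])@y(q[3]);C=B@z(s[2]*q[4])@y(q[5]);return A,B,C,C@z(s[3]*q[6])
E
python3 - <<'E'
from kin import *
for s in itertools.product([1,-1],repeat=4):
    # orientation: tool axis = C z ; offset about own axis constant?
    e=[np.linalg.norm(rots(q,s)[2][:,2]-np.array(R)[:,0]) for q,p,R in D]
    M=[rots(q,s)[3].T@np.array(R) for q,p,R in D]; e2=max(np.abs(m-M[0]).max() for m in M)
    if max(e)<.1: print(s,np.round(e,4),round(e2,3)); print(M[0].round(3))
    if max(e)<.1 and e2<.1:
        G=[];b=[]
        for q,p,R in D:
            A,B,C,_=rots(q,s);G.append(np.c_[[0,0,1],A[:,0],A[:,2],B[:,0],B[:,2],C[:,0],C[:,2]]);b.append(p)
        x,res,rk,sv=np.linalg.lstsq(np.vstack(G),np.hstack(b),rcond=1e-4);print(x.round(4),rk,sv.round(3),(np.vstack(G)@x-np.hstack(b)).round(4))
E
```

```text
(-1, -1, -1, 1) [0.     0.0027 0.     0.0006] 1.981
[[ 0.    -0.989  0.15 ]
 [ 0.    -0.15  -0.989]
 [ 1.    -0.     0.   ]]
(-1, -1, -1, -1) [0.     0.0027 0.     0.0006] 0.003
[[ 0. -1.  0.]
 [ 0. -0. -1.]
 [ 1. -0.  0.]]
[0.7675 0.1415 0.4338 0.1304 0.4162 0.0701 0.2508] 7 [3.896 3.058 1.635 0.715 0.523 0.115 0.024] [ 0.0328  0.0094  0.0022 -0.0059  0.0142 -0.0013 -0.0014 -0.0043 -0.0017
  0.001  -0.0001  0.0008]
```

Run:
```python
from kin import *
s=(-1,-1,-1,-1)
def G(q):
    A,B,C,_=rots(q,s);Z=Q.from_euler('z',-q[0],degrees=True).as_matrix()
    return dict(h=[0,0,1],Zx=Z[:,0],Ay=A[:,1],Az=A[:,2],Ax=A[:,0],By=B[:,1],Bx=B[:,0],Bz=B[:,2],Cy=C[:,1],Cx=C[:,0],Cz=C[:,2])
base=['h','Az','Bz','Cz']
b=np.hstack([p for _,p,_ in D])
for k in range(0,4):
  out=[]
  for c in itertools.combinations(['Ay','By','Cy','Ax','Bx','Cx','Zx'],k):
    n=base+list(c);M=np.vstack([np.c_[tuple(np.array(G(q)[i],float) for i in n)] for q,_,_ in D])
    x=np.linalg.lstsq(M,b,rcond=None)[0];out.append((np.abs(M@x-b).max(),n,x.round(4)))
  for o in sorted(out,key=lambda o:o[0])[:4]:print(o)
```

```text
(np.float64(0.02909077256498216), ['h', 'Az', 'Bz', 'Cz'], array([0.3911, 0.486 , 0.319 , 0.1645]))
(np.float64(0.002746098229645111), ['h', 'Az', 'Bz', 'Cz', 'By'], array([ 0.3124,  0.5236,  0.2903,  0.1395, -0.0311]))
(np.float64(0.0046653143735165825), ['h', 'Az', 'Bz', 'Cz', 'Cy'], array([ 0.3618,  0.5336,  0.2837,  0.1945, -0.031 ]))
(np.float64(0.006401844025096748), ['h', 'Az', 'Bz', 'Cz', 'Ay'], array([ 0.3205,  0.5113,  0.2924,  0.1284, -0.0305]))
(np.float64(0.028876856665072337), ['h', 'Az', 'Bz', 'Cz', 'Ax'], array([ 0.3709,  0.5009,  0.3194,  0.1641, -0.0137]))
(np.float64(5.8917457835261366e-05), ['h', 'Az', 'Bz', 'Cz', 'Ay', 'By'], array([ 0.3125,  0.5208,  0.29  ,  0.1351, -0.01  , -0.0219]))
(np.float64(0.001221335698040893), ['h', 'Az', 'Bz', 'Cz', 'By', 'Bx'], array([ 0.3074,  0.5163,  0.2888,  0.1352, -0.0321, -0.0086]))
(np.float64(0.0013543571061302995), ['h', 'Az', 'Bz', 'Cz', 'By', 'Cx'], array([ 0.3187,  0.5226,  0.2953,  0.1408, -0.0317,  0.0042]))
(np.float64(0.0020445088566719005), ['h', 'Az', 'Bz', 'Cz', 'By', 'Cy'], array([ 0.3182,  0.5254,  0.289 ,  0.1467, -0.0273, -0.0042]))
(np.float64(5.7594967733609614e-05), ['h', 'Az', 'Bz', 'Cz', 'Ay', 'By', 'Ax'], array([ 0.3125,  0.5208,  0.29  ,  0.1351, -0.01  , -0.0219,  0.    ]))
(np.float64(5.819913191695836e-05), ['h', 'Az', 'Bz', 'Cz', 'Ay', 'By', 'Zx'], array([ 3.126e-01,  5.207e-01,  2.900e-01,  1.351e-01, -1.000e-02,
       -2.190e-02,  1.000e-04]))
(np.float64(6.046748572779981e-05), ['h', 'Az', 'Bz', 'Cz', 'Ay', 'By', 'Bx'], array([ 3.125e-01,  5.208e-01,  2.900e-01,  1.351e-01, -1.000e-02,
       -2.200e-02, -1.000e-04]))
(np.float64(6.240331463386317e-05), ['h', 'Az', 'Bz', 'Cz', 'Ay', 'By', 'Cy'], array([ 3.129e-01,  5.209e-01,  2.900e-01,  1.356e-01, -9.900e-03,
       -2.170e-02, -3.000e-04]))
```

The fit is exact (residual 0.06 mm). Now I can look at the IK branches.

```bash
cat >> kin.py <<'E'
S=(-1,-1,-1,-1);LO=np.array([-155,-18.4,-90,0,-83.4,0,-161.9])+1.;HI=np.array([155,123.9,86.8,140.4,263.4,116,161.9])-1
M0=np.array([[0,-1,0],[0,0,-1],[1,0,0.]])
def fk(q):
    A,B,C,E=rots(q,S);return np.array([0,0,.3125])+.5208*A[:,2]-.01*A[:,1]+.29*B[:,2]-.0219*B[:,1]+.1351*C[:,2],E@M0
def ik(p,R,q0,w=1e-4):
    def f(q):
        P,T=fk(q);return np.r_[(P-p)*10,Q.from_matrix(T@R.T).as_rotvec()*2,w*(q-q0)]
    o=least_squares(f,np.clip(q0,LO+.1,HI-.1),bounds=(LO,HI));P,T=fk(o.x);return o.x,np.linalg.norm(P-p)*1e3,np.degrees(np.linalg.norm(Q.from_matrix(T@R.T).as_rotvec()))
def tool(tilt,yaw,spin=0): # tool axis leaning tilt from down towards heading yaw (world deg); spin 0: y = to the right
    return Q.from_euler('ZYX',[yaw,-tilt,spin],degrees=True).as_matrix()@np.array([[0,0,-1],[0,-1,0],[-1,0,0.]])
E
python3 - <<'E'
from kin import *; from w import *
T=np.c_[-N,-V,np.cross(-N,-V)];print(np.abs(tool(35,-8.66)-T).max())
rng=np.random.default_rng(0)
for tilt,yaw in [(35,-8.66),(35,10),(30,-8.66),(25,-8.66),(35,25)]:
  R0=tool(tilt,yaw)
  for spin in (0,90,180,270):
    R=R0@Q.from_euler('x',spin,degrees=True).as_matrix()
    x=R[:,0]; c=[]
    for k in range(14):
        tip=tcp(185,-.015)+(-N)*.173; p=tip-x*.173
        q,e,a=ik(p,R,rng.uniform(LO,HI),1e-5)
        if e<.5 and a<.5: c.append(q)
    if c:
        c=sorted(c,key=lambda q:-np.min(np.minimum(q-LO,HI-q)))[:2]
        print(tilt,yaw,spin,len(c),[q.round(0) for q in c])
E
```

```text
4.79557110082407e-05
35 -8.66 0 2 [array([-21.,  51., -29., 114., 103.,  47., 131.]), array([-30.,  49., -13., 114., 105.,  35., 125.])]
35 -8.66 90 2 [array([-10.,  59., -54., 113., 103.,  67.,  48.]), array([-15.,  55., -42., 113., 103.,  57.,  45.])]
35 -8.66 180 2 [array([ -8.,  60., -58., 113., 103.,  71., -41.]), array([-24.,  51., -23., 114., 104.,  43., -51.])]
35 -8.66 270 2 [array([  -6.,   64.,  -66.,  113.,  104.,   78., -129.]), array([-65.,  65.,  59., 115., 244.,  28.,  61.])]
35 10 0 2 [array([-15.,  51., -30., 119., 122.,  40., 134.]), array([-31.,  48.,  -1., 120., 148.,  25., 102.])]
35 10 90 2 [array([ -7.,  55., -46., 119., 116.,  51.,  54.]), array([-24.,  49., -14., 120., 134.,  30.,  29.])]
35 10 180 2 [array([  2.,  64., -68., 119., 112.,  70., -24.]), array([ -2.,  60., -58., 119., 114.,  61., -29.])]
35 10 270 2 [array([  -3.,   58.,  -55.,  119.,  114.,   58., -121.]), array([-47.,  53.,  30., 120., 203.,  24., 131.])]
30 -8.66 0 2 [array([-10.,  56., -49., 109.,  96.,  58., 145.]), array([ -5.,  62., -64., 109.,  98.,  72., 148.])]
30 -8.66 90 2 [array([ 
[... 597 characters left out ...]
y([ -6.,  58., -56., 105.,  89.,  61., -26.]), array([ -5.,  59., -60., 105.,  90.,  64., -25.])]
25 -8.66 270 2 [array([  -6.,   57.,  -55.,  105.,   89.,   60., -116.]), array([  -5.,   59.,  -60.,  105.,   90.,   64., -115.])]
35 25 0 2 [array([-33.,  49.,  14., 121., 201.,  27.,  65.]), array([-53.,  65.,  60., 122., 236.,  57.,  19.])]
35 25 90 2 [array([  7.,  64., -68., 120., 117.,  58.,  80.]), array([  6.,  62., -65., 120., 118.,  56.,  78.])]
35 25 180 2 [array([  1.,  56., -49., 120., 124.,  43., -23.]), array([ -2.,  54., -45., 120., 126.,  40., -27.])]
35 25 270 2 [array([   6.,   61.,  -62.,  120.,  118.,   53., -104.]), array([  -0.,   55.,  -48.,  120.,  124.,   42., -114.])]
```

```bash
cat > sim.py <<'E'
from kin import *; from w import *
def lean(tilt,h): h=np.radians(h);return Q.from_rotvec(np.array([np.sin(h),-np.cos(h),0])*tilt,degrees=True).as_matrix()
def down(psi): # spin about vertical from y=-V
    return Q.from_euler('z',psi,degrees=True).as_matrix()@np.c_[[0,0,-1],-V,np.cross([0,0,-1],-V)]
def run(q,keys,n=8,w=3e-3):
    P,R=fk(q);lo=[]
    for kp,kR in keys:
        rv=Q.from_matrix(kR@R.T).as_rotvec()
        for i in range(1,n+1):
            q,e,a=ik(P+(kp-P)*i/n,Q.from_rotvec(rv*i/n).as_matrix()@R,q,w); lo.append(max(e,a))
        P,R=kp,kR;print(q.round(0),"max err",round(max(lo),1))
    return q
E
cat > s1.py <<'E'
from sim import *
pa=np.array([.40,.20,.40]);pb=np.array([.42,.20,.40])
print("check old");run(np.array(D[1][0]),[(np.array([.38,.10,.39]),lean(35,-8.66)@down(0)),(np.array(D[2][1]),lean(35,-8.66)@down(0))])
for sg in (-1,1):
  print("spin",sg)
  k=[(pa,down(0)),(pa,down(sg*90)),(pa,down(sg*180)),(pa,lean(20,100)@down(180)),(pa,lean(35,100)@down(180)),(pa,lean(35,60)@down(180)),(pa,lean(35,25)@down(180)),(pb,lean(35,-8.66)@down(180)),(tcp(142,.1),lean(35,-8.66)@down(180))]
  k+=[(tcp(t,-.015),lean(35,-8.66)@down(180)) for t in (142,185,230)]
  run(np.array([-53.0,45.8,32.9,114.7,-81.2,1,-51.8]),k)
E
python3 s1.py
```

```text
check old
[-47.  29.  34. 130. -26.   1. -93.] max err 15.3
[-61.  40.  39. 121. -47.   1. -86.] max err 15.3
spin -1
[-61.  42.  58. 112. -46.  53. -77.] max err 1.3
[ -65.   55.   81.  112.  -59.   71. -150.] max err 1.3
[ -52.   59.   86.  138.  -82.   80. -161.] max err 118.4
[ -46.   64.   86.  139.  -81.  103. -161.] max err 118.5
[ -43.   67.   86.  139.  -72.  115. -161.] max err 118.5
[ -43.   64.   86.  139.  -82.  115. -161.] max err 118.5
[ -46.   57.   86.  139.  -82.   99. -161.] max err 118.5
[ -55.   52.   86.  131.  -82.   70. -161.] max err 118.5
[ -55.   56.   86.  133.  -82.   75. -161.] max err 118.5
[ -49.   70.   86.  126.  -82.   85. -161.] max err 123.3
[ -53.   71.   86.  125.  -82.   85. -161.] max err 136.0
[ -57.   70.   86.  119.  -82.   80. -161.] max err 144.7
spin 1
[-61.  42.  58. 112. -46.  53. -77.] max err 1.3
[-48.  34.  30. 111. -25.  42. -12.] max err 1.3
[-32.  31.   2. 111.  -1.  39.  52.] max err 1.3
[-14.  31. -18. 113. -19.  32.  68.] max err 1.3
[  0.  35. -36. 115. -31.  27.  80.] max err 1.3
[ -4.  31. -34. 123. -31.   1.  83.] max err 2.1
[-36.  27.   8. 123. -43.   1.  93.] max err 10.4
[-59.  36.  41. 121. -52.   2. 103.] max err 10.4
[-60.  40.  39. 122. -60.   1. 107.] max err 10.4
[-49.  51.  31. 113. -82.   1. 129.] max err 12.9
[-54.  54.  33. 111. -82.   1. 124.] max err 12.9
[-56.  55.  34. 106. -82.   1. 123.] max err 12.9
```

```bash
cat > s2.py <<'E'
from sim import *
import io,contextlib
q0=np.array([-53.0,45.8,32.9,114.7,-81.2,1,-51.8])
def go(psi,h0,pa,t0=30):
    k=[(pa,down(0)),(pa,down(psi/2)),(pa,down(psi))]+[(pa,lean(t0*f,h0)@down(psi)) for f in (.5,1)]
    d=-8.66-h0;k+=[(pa,lean(t0+(35-t0)*f,h0+d*f)@down(psi)) for f in (.33,.67,1)]
    k+=[(tcp(142,.1),lean(35,-8.66)@down(psi))]+[(tcp(t,-.015),lean(35,-8.66)@down(psi)) for t in (142,185,230)]
    return run(q0,k,5)
if __name__=="__main__":
  for psi in (90,180,240,270):
    for h0 in (-100,-60,60):
      for pa in ([.42,.20,.42],):
        b=io.StringIO()
        with contextlib.redirect_stdout(b): go(psi,h0,np.array(pa))
        L=b.getvalue().strip().split("\n");print(psi,h0,pa,L[2],"|",L[7],"|",L[-1])
E
timeout 500 python3 s2.py
```

```text
90 -100 [0.42, 0.2, 0.42] [-47.  33.  31. 106. -23.  47. -13.] max err 1.6 | [-60.  34.  41. 120.  -6.   5. -32.] max err 1.6 | [-56.  55.  33. 106. -25.   1. -25.] max err 13.7
90 -60 [0.42, 0.2, 0.42] [-47.  33.  31. 106. -23.  47. -13.] max err 1.6 | [-61.  34.  42. 120. -11.   5. -27.] max err 1.6 | [-56.  55.  33. 106. -39.   1. -11.] max err 13.6
90 60 [0.42, 0.2, 0.42] [-47.  33.  31. 106. -23.  47. -13.] max err 1.6 | [-63.  36.  48. 120. -53.   7.  15.] max err 1.6 | [-56.  55.  34. 106. -82.   1.  33.] max err 12.9
180 -100 [0.42, 0.2, 0.42] [-31.  30.   3. 106.  -2.  44.  54.] max err 1.6 | [-57.  32.  34. 119.  36.   7.  15.] max err 1.6 | [-55.  54.  31. 106.  82.   1. -42.] max err 13.2
180 -60 [0.42, 0.2, 0.42] [-31.  30.   3. 106.  -2.  44.  54.] max err 1.6 | [-57.  32.  36. 120.  31.   6.  21.] max err 1.6 | [-55.  54.  31. 106.  73.   1. -33.] max err 13.3
180 60 [0.42, 0.2, 0.42] [-31.  30.   3. 106.  -2.  44.  54.] max err 1.6 | [-61.  34.  42. 120. -14.   5.  66.] max err 1.6 | [-56.  55.  33. 106. -47.   1.  87.] max err 13.6
240 -100 [0.42, 0.2, 0.42] [-20.  3
[... 329 characters left out ...]
0.42, 0.2, 0.42] [-20.  31. -15. 105.  11.  46. 100.] max err 1.6 | [-59.  33.  39. 120.   9.   5. 103.] max err 1.6 | [-55.  54.  32. 106.  23.   1.  77.] max err 13.6
270 -100 [0.42, 0.2, 0.42] [-15.  31. -25. 105.  17.  47. 123.] max err 1.6 | [-34.  28.  -4. 119.  75.  27.  68.] max err 1.6 | [-36.  50.  -7. 105.  92.  30.  48.] max err 1.6
270 -60 [0.42, 0.2, 0.42] [-15.  31. -25. 105.  17.  47. 123.] max err 1.6 | [-37.  28.   1. 119.  74.  24.  69.] max err 1.6 | [-38.  50.  -2. 105.  91.  27.  47.] max err 1.6
270 60 [0.42, 0.2, 0.42] [-15.  31. -25. 105.  17.  47. 123.] max err 1.6 | [-58.  33.  38. 120.  20.   6. 121.] max err 1.6 | [-55.  54.  31. 106.  53.   1.  78.] max err 13.5
```

Simulation says: go back to tool down, spin +270°, lean right, then swing forward. That keeps joint 6 near 30°, well clear of the singularity.

```bash
cat > rel.py <<'E'
from sim import *
def rel(R,p,keys):
    for kp,kR in keys: print(Q.from_matrix(kR@R.T).as_rotvec(degrees=True).round(1).tolist(),((kp-p)*1e3).round(0).tolist())
E
python3 - <<'E'
from rel import *
from cell import status
o=status.get_obs();rel(o["ee_rot"],o["tool_pos"],[(np.array([.42,.2,.42]),down(0))])
pa=np.array([.42,.2,.42])
print("lean");rel(down(270),pa,[(pa,lean(10*k,-100)@down(270)) for k in (1,2,3)]+[(pa,lean(30+5*k/9,-100+91.34*k/9)@down(270)) for k in range(1,10)])
E
```

```text
[6.6, 32.4, 0.5] [-49.0, -27.0, 92.0]
lean
[-9.8, 1.7, 0.0] [0.0, 0.0, 0.0]
[-19.7, 3.5, 0.0] [0.0, 0.0, 0.0]
[-29.5, 5.2, -0.0] [0.0, 0.0, 0.0]
[-30.6, -0.1, -0.0] [0.0, 0.0, 0.0]
[-30.6, -5.6, 0.0] [0.0, 0.0, 0.0]
[-29.7, -11.1, -0.0] [0.0, 0.0, 0.0]
[-27.7, -16.4, 0.0] [0.0, 0.0, 0.0]
[-24.8, -21.4, 0.0] [0.0, 0.0, 0.0]
[-21.0, -25.9, -0.0] [0.0, 0.0, 0.0]
[-16.4, -29.7, 0.0] [0.0, 0.0, 0.0]
[-11.1, -32.6, 0.0] [0.0, 0.0, 0.0]
[-5.3, -34.6, 0.0] [0.0, 0.0, 0.0]
```

move_arm([
  [[0, 0, 0], [-25, 0, 45], 0],
  [[0, 0, 0], [-49, -10, 92], 0],
  [[1.6, 8, 0], [-49, -27, 92], 0],
  [[3.3, 16, 0], [-49, -27, 92], 0],
  [[5, 24, 0.3], [-49, -27, 92], 0],
  [[6.6, 32.4, 0.5], [-49, -27, 92], 0],
  [[6.6, 32.4, 0.5], [-49, -27, 92], 0],
  [[6.6, 32.4, 0.5], [-49, -27, 92], 0],
])

```text
time_s: 9.95
tool_pos: [0.4203, 0.2003, 0.4202]
ee_rot: [[0.004, -0.152, -0.988], [0.001, -0.988, 0.152], [-1.0, -0.001, -0.003]]
contact_force: [0.1, 0.6, -0.3]
finger_gap: 0.002
```

move_arm([
  [[0, 0, 9], [0, 0, 0], 0],
  [[0, 0, 18], [0, 0, 0], 0],
  [[0, 0, 27], [0, 0, 0], 0],
  [[0, 0, 36], [0, 0, 0], 0],
  [[0, 0, 45], [0, 0, 0], 0],
  [[0, 0, 54], [0, 0, 0], 0],
  [[0, 0, 63], [0, 0, 0], 0],
  [[0, 0, 72], [0, 0, 0], 0],
  [[0, 0, 81], [0, 0, 0], 0],
  [[0, 0, 90], [0, 0, 0], 0],
  [[0, 0, 90], [0, 0, 0], 0],
  [[0, 0, 90], [0, 0, 0], 0],
])

```text
time_s: 11.45
tool_pos: [0.4203, 0.2004, 0.4204]
ee_rot: [[-0.001, 0.988, -0.155], [0.001, -0.155, -0.988], [-1.0, -0.001, -0.0]]
contact_force: [-0.1, 1.1, -0.1]
finger_gap: 0.0
```

```bash
python3 c.py
```

```text
q [-50.8  35.   38.1 106.1 -28.1  48.7  -7.6] f [-0.1  1.1 -0.1] t 11.45
tip th 153.98654299491724 r 0.12247846210419212 n 0.17159737870909864
turn [ 22.82 -31.27 -86.72] shift [  33.9   10.6 -112.2]
```

Tracks the simulation. Spinning on.

move_arm([
  [[0, 0, 9], [0, 0, 0], 0],
  [[0, 0, 18], [0, 0, 0], 0],
  [[0, 0, 27], [0, 0, 0], 0],
  [[0, 0, 36], [0, 0, 0], 0],
  [[0, 0, 45], [0, 0, 0], 0],
  [[0, 0, 54], [0, 0, 0], 0],
  [[0, 0, 63], [0, 0, 0], 0],
  [[0, 0, 72], [0, 0, 0], 0],
  [[0, 0, 81], [0, 0, 0], 0],
  [[0, 0, 90], [0, 0, 0], 0],
  [[0, 0, 90], [0, 0, 0], 0],
])

```text
time_s: 12.82
tool_pos: [0.4204, 0.2003, 0.4203]
ee_rot: [[-0.001, 0.154, 0.988], [-0.002, 0.988, -0.154], [-1.0, -0.002, -0.001]]
contact_force: [1.1, 0.4, -0.2]
finger_gap: 0.001
```

move_arm([
  [[0, 0, 9], [0, 0, 0], 0],
  [[0, 0, 18], [0, 0, 0], 0],
  [[0, 0, 27], [0, 0, 0], 0],
  [[0, 0, 36], [0, 0, 0], 0],
  [[0, 0, 45], [0, 0, 0], 0],
  [[0, 0, 54], [0, 0, 0], 0],
  [[0, 0, 63], [0, 0, 0], 0],
  [[0, 0, 72], [0, 0, 0], 0],
  [[0, 0, 81], [0, 0, 0], 0],
  [[0, 0, 90], [0, 0, 0], 0],
  [[0, 0, 90], [0, 0, 0], 0],
  [[0, 0, 90], [0, 0, 0], 0],
])

```text
time_s: 14.32
tool_pos: [0.4204, 0.2004, 0.4204]
ee_rot: [[0.001, -0.988, 0.157], [-0.001, 0.157, 0.988], [-1.0, -0.002, -0.001]]
contact_force: [0.6, 0.1, -0.4]
finger_gap: 0.001
```

```bash
python3 c.py
python3 - <<'E'
from rel import *
from cell import status
o=status.get_obs();q=o["joint_pos"];pa=np.array([.42,.2,.42])
k=[(pa,lean(15*f,-100)@down(270)) for f in (1,2)]+[(pa,lean(30+5*f,-100+91.34*f)@down(270)) for f in (.33,.67,1)]
k+=[(tcp(142,.1),lean(35,-8.66)@down(270))]+[(tcp(t,-.015),lean(35,-8.66)@down(270)) for t in (142,185,230)]
run(q,k,5)
E
```

```text
q [-18.4  30.8 -18.4 105.1  13.1  46.1 127.4] f [ 0.6  0.1 -0.4] t 14.325
tip th 153.77680085698833 r 0.12220371220742413 n 0.17124443095784292
turn [-31.35 -22.78  87.29] shift [  33.8   10.7 -112.1]
[-25.  32. -13. 102.  20.  59. 123.] max err 0.1
[-31.  35.  -8.  99.  25.  72. 119.] max err 0.1
[-36.  33.  -4. 105.  38.  60. 108.] max err 0.1
[-39.  30.   1. 112.  52.  42.  92.] max err 0.2
[-40.  28.   7. 119.  71.  21.  71.] max err 0.7
[-42.  34.   6. 123.  95.  21.  43.] max err 0.7
[-30.  48.  -4. 118. 117.  28.  26.] max err 0.7
[-36.  49.  -2. 114. 109.  27.  29.] max err 0.7
[-40.  50.   3. 106.  91.  23.  46.] max err 0.7
```

move_arm([
  [[-9.8, 1.7, 0], [0, 0, 0], 0],
  [[-19.7, 3.5, 0], [0, 0, 0], 0],
  [[-29.5, 5.2, 0], [0, 0, 0], 0],
  [[-30.6, 0, 0], [0, 0, 0], 0],
  [[-30.6, -5.6, 0], [0, 0, 0], 0],
  [[-29.7, -11.1, 0], [0, 0, 0], 0],
  [[-27.7, -16.4, 0], [0, 0, 0], 0],
  [[-24.8, -21.4, 0], [0, 0, 0], 0],
  [[-21, -25.9, 0], [0, 0, 0], 0],
  [[-16.4, -29.7, 0], [0, 0, 0], 0],
  [[-11.1, -32.6, 0], [0, 0, 0], 0],
  [[-5.3, -34.6, 0], [0, 0, 0], 0],
])

```text
time_s: 15.82
tool_pos: [0.4201, 0.2004, 0.4207]
ee_rot: [[0.569, -0.808, 0.154], [-0.085, 0.129, 0.988], [-0.818, -0.575, 0.005]]
contact_force: [1.1, 0.6, -0.2]
finger_gap: -0.001
```

move_arm([
  [[0, 0, 0], [0, 0, 0], 0],
  [[0, 0, 0], [0, 0, 0], 0],
  [[0, 0, 0], [0, 0, 0], 0],
])

```text
time_s: 16.2
tool_pos: [0.4205, 0.2005, 0.4205]
ee_rot: [[0.568, -0.809, 0.153], [-0.089, 0.124, 0.988], [-0.818, -0.575, -0.001]]
contact_force: [-0.3, 0.6, 0.3]
finger_gap: -0.0
```

```bash
sed -i 's/from w import \*/from sim import */; s/T=np.c_\[.*$/T=lean(35,-8.66)@down(270)/' c.py; python3 c.py 142 .03
```

```text
q [-41.5  28.1   8.4 119.   72.2  20.6  69.8] f [-0.3  0.6  0.3] t 16.2
tip th 100.61393603222734 r 0.055062600782260614 n 0.1401689808974213
turn [0.08 0.1  0.12] shift [  33.7   10.6 -112.2]
```

Orientation reached with a healthy wrist. Moving in behind spoke B (171.7°).

move_arm([
  [[0, 0, 0], [-3, 8, -28], 0],
  [[0, 0, 0], [-6, 17, -55], 0],
  [[0, 0, 0], [14, 14, -84], 0],
  [[0, 0, 0], [34, 11, -112], 0],
  [[0, 0, 0], [34, 11, -112], 0],
  [[0, 0, 0], [47, 9, -131], 0],
  [[0, 0, 0], [59, 7, -149], 0],
  [[0, 0, 0], [59, 7, -149], 0],
  [[0, 0, 0], [59, 7, -149], 0],
])

```text
time_s: 17.32
tool_pos: [0.4789, 0.2076, 0.2725]
ee_rot: [[0.569, -0.808, 0.151], [-0.087, 0.124, 0.988], [-0.818, -0.576, -0.0]]
contact_force: [0.9, 0.4, 0.9]
finger_gap: -0.0
```

```bash
python3 c.py 150 -.015;  python3 - <<'E'
from h import *
s=vision.grab_frame("side")[:,:,::-1]
cv2.imwrite("pics/d5.png",cv2.resize(s[110:330,110:350],None,fx=2.6,fy=2.6,interpolation=cv2.INTER_CUBIC))
E
```

```text
q [-33.2  47.6   1.1 118.1 120.6  25.2  20.9] f [0.9 0.4 0.9] t 17.325
tip th 141.91009857540527 r 0.061579379275656175 n -0.01359016838219485
turn [0.03 0.14 0.05] shift [-2.   7.3 -3.9]
```

View pics/d5.png

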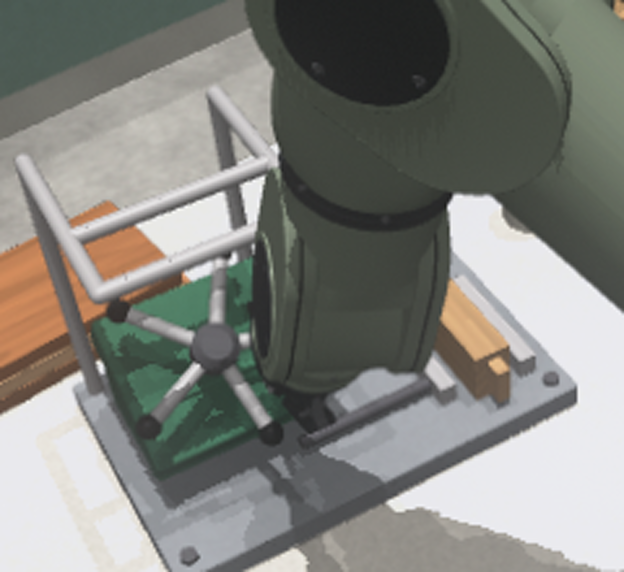

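The fingertips are in place just right of spoke B (ball at about (270,432) in the crop), and the wheel hasn't moved. First stroke.

move_arm([
  [[0, 0, 0], [-3, 8, -3], 0],
  [[0, 0, 0], [-5, 16, -5], 0],
  [[0, 0, 0], [-6, 24, -7], 0],
  [[0, 0, 0], [-6, 33, -7], 0],
  [[0, 0, 0], [-5, 42, -8], 0],
  [[0, 0, 0], [-3, 50, -7], 0],
])

```text
time_s: 18.12
tool_pos: [0.4762, 0.2575, 0.2644]
ee_rot: [[0.568, -0.809, 0.153], [-0.089, 0.124, 0.988], [-0.818, -0.575, -0.002]]
contact_force: [0.7, -7.5, 0.1]
finger_gap: -0.001
```

```bash
python3 c.py 230 -.015
```

```text
q [-40.9  49.6   5.6 113.7 111.2  22.2  25. ] f [ 0.7 -7.5  0.1] t 18.125
tip th 189.73014491009596 r 0.06248446412635803 n -0.014419975842724633
turn [0.1  0.1  0.12] shift [23.7 33.3 12.2]
```

Force -7.5 N in y means the spoke is turning. Finish the stroke, back off and withdraw.

move_arm([
  [[0, 0, 0], [3, 8, 1], 0],
  [[0, 0, 0], [7, 16, 3], 0],
  [[0, 0, 0], [11, 22, 5.5], 0],
  [[0, 0, 0], [17, 28.5, 8.5], 0],
  [[0, 0, 0], [23, 33.5, 12], 0],
  [[0, 0, 0], [23, 33.5, 12], 0],
])

```text
time_s: 18.88
tool_pos: [0.4989, 0.2918, 0.2764]
ee_rot: [[0.568, -0.809, 0.15], [-0.086, 0.123, 0.989], [-0.818, -0.575, -0.0]]
contact_force: [-0.6, 0.2, 0.1]
finger_gap: 0.003
```

```bash
python3 c.py 222 -.015; python3 c.py 222 .035;python3 c.py 145 .035;python3 c.py 145 -.015
```

```text
q [-48.4  51.2  17.3 105.9  89.7  12.3  44.1] f [-0.6  0.2  0.1] t 18.875
tip th 230.02552081014656 r 0.06318625082018814 n -0.014511030243589247
turn [ 0.02  0.1  -0.02] shift [-5.  -6.2 -3.4]
q [-48.4  51.2  17.3 105.9  89.7  12.3  44.1] f [-0.6  0.2  0.1] t 18.875
tip th 230.02552081014656 r 0.06318625082018814 n -0.014511030243589247
turn [ 0.02  0.1  -0.02] shift [-33.3  -1.9  37.6]
q [-48.4  51.2  17.3 105.9  89.7  12.3  44.1] f [-0.6  0.2  0.1] t 18.875
tip th 230.02552081014656 r 0.06318625082018814 n -0.014511030243589247
turn [ 0.02  0.1  -0.02] shift [-48.7 -77.5  34.9]
q [-48.4  51.2  17.3 105.9  89.7  12.3  44.1] f [-0.6  0.2  0.1] t 18.875
tip th 230.02552081014656 r 0.06318625082018814 n -0.014511030243589247
turn [ 0.02  0.1  -0.02] shift [-20.4 -81.8  -6.1]
```

move_arm([
  [[0, 0, 0], [-5, -6, -3.5], 0],
  [[0, 0, 0], [-19, -4, 17], 0],
  [[0, 0, 0], [-33, -2, 38], 0],
  [[0, 0, 0], [-33, -2, 38], 0],
  [[0, 0, 0], [-43, -28, 37], 0],
  [[0, 0, 0], [-47, -54, 35], 0],
  [[0, 0, 0], [-48.5, -77.5, 35], 0],
  [[0, 0, 0], [-48.5, -77.5, 35], 0],
  [[0, 0, 0], [-34, -80, 14], 0],
  [[0, 0, 0], [-20.5, -82, -6], 0],
  [[0, 0, 0], [-20.5, -82, -6], 0],
])

```text
time_s: 20.25
tool_pos: [0.4792, 0.209, 0.2692]
ee_rot: [[0.567, -0.81, 0.152], [-0.088, 0.124, 0.988], [-0.819, -0.574, -0.001]]
contact_force: [-0.5, -0.2, 0.8]
finger_gap: 0.0
```

```bash
python3 c.py 150 -.015;  python3 - <<'E'
from h import *
s=vision.grab_frame("side")[:,:,::-1]
cv2.imwrite("pics/d6.png",cv2.resize(s[110:330,110:350],None,fx=2.6,fy=2.6,interpolation=cv2.INTER_CUBIC))
E
```

```text
q [-34.9  48.2   4.  118.  123.4  23.5  17.4] f [-0.5 -0.2  0.8] t 20.25
tip th 144.076433185243 r 0.06261590947972441 n -0.01636940508423789
turn [0.05 0.01 0.08] shift [-2.3  5.9 -0.6]
```

View pics/d6.png

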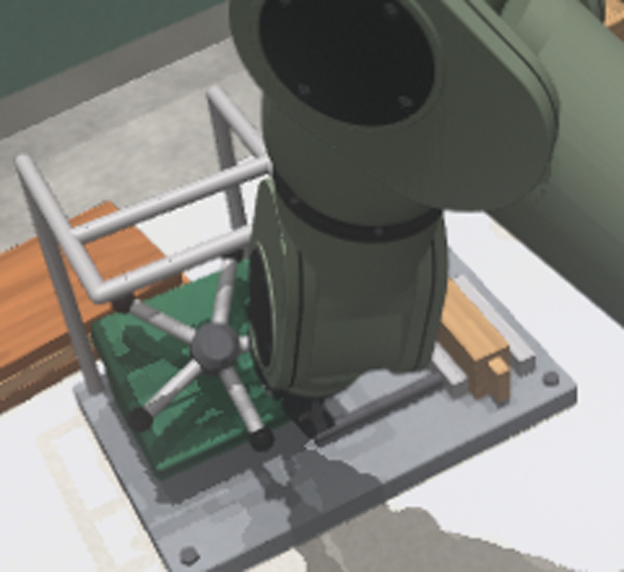

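Jaw has advanced and the next spoke is at the bottom (ball about (262,438)), with the fingers right of it. Second stroke.

move_arm([
  [[0, 0, 0], [-2, 6, -2], 0],
  [[0, 0, 0], [-4, 14, -4], 0],
  [[0, 0, 0], [-5, 22.5, -5.5], 0],
  [[0, 0, 0], [-5, 31, -6.5], 0],
  [[0, 0, 0], [-3.5, 39.5, -6.5], 0],
  [[0, 0, 0], [-1.5, 48, -6], 0],
  [[0, 0, 0], [1, 56, -5], 0],
  [[0, 0, 0], [5, 63.5, -3], 0],
])

```text
time_s: 21.3
tool_pos: [0.4836, 0.2723, 0.2675]
ee_rot: [[0.568, -0.809, 0.153], [-0.089, 0.124, 0.988], [-0.818, -0.575, -0.001]]
contact_force: [-2.0, -8.8, 0.3]
finger_gap: 0.001
```

move_arm([
  [[0, 0, 0], [4.5, 7, 2.5], 0],
  [[0, 0, 0], [10, 13, 5.5], 0],
  [[0, 0, 0], [16, 18, 9], 0],
  [[0, 0, 0], [16, 18, 9], 0],
])

```text
time_s: 21.8
tool_pos: [0.4993, 0.2917, 0.2764]
ee_rot: [[0.569, -0.809, 0.149], [-0.086, 0.122, 0.989], [-0.818, -0.576, -0.001]]
contact_force: [0.7, 0.3, -0.0]
finger_gap: 0.001
```

```bash
python3 c.py 230 -.015; python3 c.py 145 .035;python3 c.py 145 -.015
```

```text
q [-54.1  53.6  29.1 106.1  93.1   2.9  38. ] f [ 0.7  0.3 -0. ] t 21.8
tip th 230.32672111442204 r 0.0628429847735531 n -0.014720817758136473
turn [ 0.05  0.13 -0.07] shift [ 0.6 -0.9  0.2]
q [-54.1  53.6  29.1 106.1  93.1   2.9  38. ] f [ 0.7  0.3 -0. ] t 21.8
tip th 230.32672111442204 r 0.0628429847735531 n -0.014720817758136473
turn [ 0.05  0.13 -0.07] shift [-49.1 -77.4  34.9]
q [-54.1  53.6  29.1 106.1  93.1   2.9  38. ] f [ 0.7  0.3 -0. ] t 21.8
tip th 230.32672111442204 r 0.0628429847735531 n -0.014720817758136473
turn [ 0.05  0.13 -0.07] shift [-20.8 -81.7  -6.1]
```

move_arm([
  [[0, 0, 0], [-5, -6, -3.5], 0],
  [[0, 0, 0], [-19, -4, 17], 0],
  [[0, 0, 0], [-33, -2, 38], 0],
  [[0, 0, 0], [-33, -2, 38], 0],
  [[0, 0, 0], [-43, -28, 37], 0],
  [[0, 0, 0], [-47, -54, 35], 0],
  [[0, 0, 0], [-48.5, -77.5, 35], 0],
  [[0, 0, 0], [-48.5, -77.5, 35], 0],
  [[0, 0, 0], [-34, -80, 14], 0],
  [[0, 0, 0], [-20.5, -82, -6], 0],
  [[0, 0, 0], [-20.5, -82, -6], 0],
])

```text
time_s: 23.18
tool_pos: [0.4798, 0.2086, 0.2693]
ee_rot: [[0.568, -0.809, 0.152], [-0.087, 0.124, 0.988], [-0.819, -0.574, -0.0]]
contact_force: [-0.0, 0.6, -0.8]
finger_gap: -0.001
```

move_arm([
  [[0, 0, 0], [-2, 6, -2], 0],
  [[0, 0, 0], [-4, 12, -4], 0],
  [[0, 0, 0], [-4.5, 17, -4.5], 0],
])

```text
time_s: 23.55
tool_pos: [0.4745, 0.2263, 0.2663]
ee_rot: [[0.569, -0.809, 0.15], [-0.086, 0.123, 0.989], [-0.818, -0.575, 0.0]]
contact_force: [-0.1, 0.2, -0.3]
finger_gap: 0.0
```

```bash
python3 c.py 166 -.015
```

```text
q [-36.9  48.7   3.7 117.3 119.9  24.1  19. ] f [-0.1  0.2 -0.3] t 23.55
tip th 160.9501893977195 r 0.06139081318070769 n -0.014543443452853133
turn [ 0.01  0.12 -0.01] shift [-0.4  5.2 -1.4]
```

move_arm([
  [[0, 0, 0], [-0.5, 3, -1], 0],
  [[0, 0, 0], [-0.5, 6, -1.5], 0],
  [[0, 0, 0], [-0.5, 9, -2], 0],
  [[0, 0, 0], [-0.5, 9, -2], 0],
])

```text
time_s: 24.05
tool_pos: [0.4745, 0.2339, 0.2642]
ee_rot: [[0.569, -0.808, 0.153], [-0.089, 0.124, 0.988], [-0.818, -0.576, -0.001]]
contact_force: [-0.9, -4.6, 2.2]
finger_gap: -0.005
```

move_arm([
  [[0, 0, 0], [0, 3, -0.5], 0],
  [[0, 0, 0], [0, 6, -1], 0],
  [[0, 0, 0], [0, 6, -1], 0],
])

```text
time_s: 24.42
tool_pos: [0.4748, 0.2369, 0.2634]
ee_rot: [[0.569, -0.807, 0.159], [-0.096, 0.127, 0.987], [-0.817, -0.577, -0.005]]
contact_force: [-7.2, -25.0, 12.3]
finger_gap: -0.005
```

```bash
python3 c.py 182 -.015
```

```text
q [-38.9  49.3   5.3 116.1 117.3  23.2  20. ] f [ -7.2 -25.   12.3] t 24.425
tip th 169.57324519447565 r 0.06137124484473596 n -0.01621107604169785
turn [0.33 0.21 0.49] shift [ 0.4 11.8  0.5]
```

Hard stop reached, with 25 N on the spoke. Hold briefly.

move_arm([
  [[0, 0, 0], [0, 1, 0], 0],
  [[0, 0, 0], [0, 1, 0], 0],
  [[0, 0, 0], [0, 1, 0], 0],
  [[0, 0, 0], [0, 1, 0], 0],
])

```text
time_s: 24.92
tool_pos: [0.4748, 0.2372, 0.2634]
ee_rot: [[0.569, -0.807, 0.16], [-0.097, 0.128, 0.987], [-0.817, -0.577, -0.006]]
contact_force: [-9.3, -30.4, 13.3]
finger_gap: 0.002
```

move_arm([
  [[0, 0, 0], [0, -5, 0], 0],
  [[0, 0, 0], [0, -10, 0], 0],
  [[0, 0, 0], [-14, -10, 20], 0],
  [[0, 0, 0], [-34, -7, 49], 0],
  [[0, 0, 0], [-70, 0, 100], 0],
  [[0, 0, 0], [-100, 0, 130], 0],
  [[0, 0, 0], [-100, -40, 150], 0],
  [[0, 0, 0], [-100, -80, 150], 0],
  [[0, 0, 0], [-100, -80, 150], 0],
])

```text
time_s: 26.05
tool_pos: [0.3742, 0.1606, 0.4134]
ee_rot: [[0.569, -0.808, 0.151], [-0.087, 0.124, 0.989], [-0.818, -0.575, 0.0]]
contact_force: [0.3, 1.1, 0.3]
finger_gap: 0.001
```

```bash
python3 c.py;  python3 - <<'E'
from h import *
s=vision.grab_frame("side")[:,:,::-1];t=vision.grab_frame("top")[:,:,::-1]
cv2.imwrite("pics/d7.png",np.hstack([cv2.resize(t[60:260,140:460],(480,300)),cv2.resize(s[130:330,130:330],(300,300))]))
a=np.radians(-8.66);X=np.array([np.cos(a),np.sin(a)]);Y=np.array([-X[1],X[0]]);O=np.array([.5785,-.012])
print(proj("side",[np.r_[O+i*.075*X+(-.016+j*.02)*Y,.09] for i,j in [(1,1),(1,-1),(-1,-1),(-1,1)]]))
hs=cv2.cvtColor(s,cv2.COLOR_BGR2HSV);m=comp((hs[...,1]>80)&(hs[...,0]<30)&(hs[...,2]>125),(290,222),6)
ys,xs=np.nonzero(m);P=(plane("side",np.c_[xs,ys],.09)[:,:2]-O)@np.c_[X,Y];print(m.sum(),P.min(0),P.max(0),P.mean(0))
E
```

```text
q [-50.1  26.5  23.3 130.4 103.   12.   39.4] f [0.3 1.1 0.3] t 26.05
tip th 115.03101987878813 r 0.11047285790041789 n 0.15720718124543748
turn [-0.    0.14  0.03] shift [  80.1   50.5 -105.2]
[[267.20173422 211.89986034]
 [280.07811135 206.36575867]
 [310.61213414 239.68252633]
 [297.18197536 246.05328879]]
323 [-0.07596779 -0.03285023] [0.00102654 0.00576642] [-0.03883708 -0.01325333]
```

View pics/d7.png

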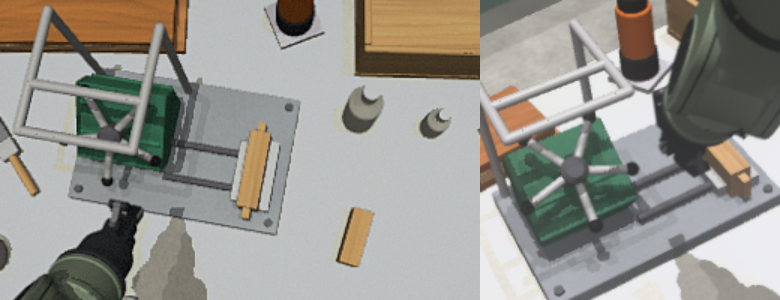

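The top view shows the rail squeezed between jaw and fence, centred, with both bottles standing and the arm clear. One numeric check, then hand in.

Run:
```python
from h import *
t=vision.grab_frame("top")[:,:,::-1];hs=cv2.cvtColor(t,cv2.COLOR_BGR2HSV)
m=comp((hs[...,1]>80)&(hs[...,0]<30)&(hs[...,2]>125),(308,172),4).astype(np.uint8)
m=cv2.morphologyEx(m,cv2.MORPH_OPEN,np.ones((8,8)));R=rect(m,"top",.09)
a=np.radians(-8.66);X=np.array([np.cos(a),np.sin(a)]);Y=np.array([-X[1],X[0]])
print(R,(np.array(R[0])-[.5785,-.012])@np.c_[X,Y])
o=status.get_obs();print(o["contact_force"],o["time_s"]);print(r.hand_in())
```

```text
((0.5762964487075806, -0.03011617437005043), (0.038832999765872955, 0.1495099663734436), 81.45619201660156) [ 0.00054934 -0.01824143]
[-0.13747005 -0.45260264 -0.19169417] 26.2
the job is handed in; nothing more can be done
None
```

The rail is in the press and clamped. I set it on the bed between fence and jaw, let go, and turned the star wheel with three spoke strokes until it stopped hard. I then withdrew the arm and handed the job in at 26.2 s; no verdict was reported.

**Last checks, after withdrawing:**
- **Position:** the camera puts the rail's middle at x ≈ 0.5 mm and y ≈ -18 mm in the press frame, where -16 mm is ideal. That is inside the ±3 mm band and close to the 2 mm calibration limit.
- **Angle:** it lies within about 0.1° of parallel to the fence.
- **Squeeze:** the wheel took about 30 N sideways at the hard stop (10 N is needed). I could not measure the jaw's force on the rail directly.
- **Surroundings:** both glue bottles are standing, and the tool force reads about zero, so the robot is touching nothing.

**Two things went wrong:**
- **Wrist limit:** the first approach to the wheel ran into a joint 6 limit. I fitted an arm model, changed posture and went in again without touching anything.
- **Side camera:** its final check was inconclusive, because the arm hid part of the rail. The position and angle above come from the top camera only.

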